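# Lay out machined parts on their fixture discs

### The job

Get these machined parts ready for the optical measuring machine: put each of the four metal parts flat on the pale fixture disc that bears its outline, centred in the outline, and with the square flange and the V-block turned to line up with theirs. Set each part down gently, do not drop it, and leave the bottle and the joystick box where they are.

Things in the scene. Friction and masses are not known exactly. Their poses are not given: they have to be found in the camera images.
- large_flange: Large round aluminium flange, about 0.13 kg: a disc of diameter 64 mm, 10 thick, lying flat; on its middle stands a round hub, diameter 26, up to 40 mm above the underside, to grip. Origin: centre of the underside, z up.
- small_flange: Small round aluminium flange, about 0.08 kg: a disc of diameter 44 mm, 10 thick, lying flat; on its middle stands a round hub, diameter 26, up to 40 mm above the underside, to grip. Origin: centre of the underside, z up.
- square_flange: Square aluminium flange, about 0.12 kg: a plate 54 x 54 mm, 10 thick, lying flat; on its middle stands a round hub, diameter 26, up to 40 mm above the underside, to grip. Origin: centre of the underside, z up, x and y along the plate's edges.
- v_block: Steel V-block, about 0.6 kg (up to 0.75): an oblong block 80 mm long (x), 36 wide (y), 34 high (z), with a V groove in its top, 24 wide at the top and 20 deep, along its whole length; the long outer sides are flat and upright, to grip across the 36 mm. Origin: centre of the underside, z up.
- disc_large_circle: Pale grey-white plastic fixture disc, diameter 110 mm, 6 mm thick, fixed to the bench, with a black outline 5.5 mm wide on its flat top. The outline is a circle of inner diameter 67 mm, for the large flange. Origin: centre of the disc's underside, under the outline's centre, z up (top face at z = 6 mm).
- disc_small_circle: Pale grey-white plastic fixture disc, diameter 110 mm, 6 mm thick, fixed to the bench, with a black outline 5.5 mm wide on its flat top. The outline is a circle of inner diameter 47 mm, for the small flange. Origin: centre of the disc's underside, under the outline's centre, z up (top face at z = 6 mm).
- disc_square: Pale grey-white plastic fixture disc, diameter 110 mm, 6 mm thick, fixed to the bench, with a black outline 5.5 mm wide on its flat top. The outline is a square of 57 mm inside, for the square flange. Origin: centre of the disc's underside, under the outline's centre, z up (top face at z = 6 mm), x and y along the square's sides.
- disc_oblong: Pale grey-white plastic fixture disc, diameter 110 mm, 6 mm thick, fixed to the bench, with a black outline 5.5 mm wide on its flat top. The outline is an oblong of 83 x 39 mm inside, for the V-block. Origin: centre of the disc's underside, under the outline's centre, z up (top face at z = 6 mm), x along the oblong's long side.
- cleaner_bottle: Bystander: small white closed bottle of lens cleaner with a blue cap, diameter 48 mm, 90 high, standing loose at the far edge of the work. Origin: centre of the underside, z up.
- joystick_box: Bystander: grey joystick box of the measuring machine, 110 x 90 x 40 mm, with a thin stick up to 88 mm high, standing loose on the robot's right (-y). Origin: centre of the underside, z up, x along the 110 mm.
Things that resemble listed ones, but are neither listed nor needed, are in the scene too. Leave any black look-alike of the large_flange alone. What is shaped like the disc_oblong but green is not meant.

How it is judged:
By the outcome, as a careful person would: the job done as asked, in the order asked, and still so for the second after the job is handed in, with the robot touching nothing.
It also fails if it takes over 102 s, if anything falls off the work surface, if the arm or the gripper's body presses on something with over 40 N, if the wrist force passes 120 N, or if a joint passes its speed limit or range.

### The arm

A 7-joint arm with a two-finger parallel gripper is mounted at the origin on the work surface. World frame = base frame: x ahead of the robot, y to its left, z up, the work surface at z = 0. Lengths are in m, angles in rad, forces in N, time in s.
With the tool pointing down it reaches from about 0.425 to 0.875 m from the base axis. Payload 4.7 kg.
Tool frame: the origin (TCP) lies midway between the tips of the shut fingers; the grasp point (between the pads) lies 19 mm behind it; z points along the fingers, y is the line along which they close (so a half turn about z gives the same grasp; the last joint's range is limited). The gripper opens to 87 mm and grips with 3 to 60 N. Pads are 19 mm wide; open, the fingers measure 117 mm over their backs; the gripper's body (75 mm by 190 mm) begins 51 mm behind the grasp point.
Start: joints at [-1.121, 0.321, -0.07, 1.45, 0.023, 1.371, -0.057], TCP at [0.274, 0.589, 0.223] pointing down, gripper open.
Joint ranges: [-2.86, 2.86], [-0.3, 2.09], [-1.38, 1.24], [0.06, 2.45], [-1.56, 4.7], [0.09, 2.05], [-2.69, 2.69]. Speed limits (rad/s): [2.57, 2.57, 3.14, 3.14, 3.14, 3.14, 3.14].

### API

Orientations are given as a rotation vector (axis times angle).
In Python, from bench import ctrl gives the robot as it stands. The module is installed in compiled form; this text tells all that it offers.
- The arm moves only by the shell command python3 -m handwheel 'ROWS' [FORCE]. ROWS is JSON, a list of rows, each a list of 7 numbers: the finger opening in m, from 0 to 0.087, then the shift along the tool's x, y, z in m, then the turn, a rotation vector about the tool's x, y, z in degrees. A call has 1 to 12 rows; each row shifts and turns the commanded pose from where the row before left it, along the tool's axes as they then stand; what a row does not reach is not made up. A row lasts 1/8 s, in which the tool goes at most 62.5 mm and 10.7 degrees, less where a joint would pass 70% of its speed; a pose out of reach is approached as far as the arm can. A call is refused whole if a number of a shift passes 0.0625 or a number of a turn 10.7, either way. A call with a gripper value outside its range is refused whole. The fingers move at their own pace and stop on an object; FORCE is the grip in N (left out, the last holds). Time passes only in rows, so rows that do not move let the fingers close. It gives the time, the measured TCP pose, the force, the opening and the grip force at its end, in the units of the state.
- ctrl.get_state(): the state, without advancing time (a new reading comes with each control period).
- ctrl.get_image(name): name is "scene" or "side" or "wrist"; returns (picture, depth): 420x560x3 uint8, blue, green, red; 420x560 float32, m along the optical axis (not along the pixel's ray), 0 where there is no reading.
- ctrl.camera_info(name): a dict with "intrinsics" (3x3 intrinsics, pixels), "R" (3x3) and "t" (3): a world point X has camera coordinates R X + t. Camera axes: x right, y down, z forward; pixel columns grow to the right and rows downward; lengths in m; the calibration is good to about 2 mm. A picture is of the moment at which its call begins: read the wrist's pose just before it. camera_info takes no time and is no camera call; for the wrist camera it gives the pose at the moment of the call.
- ctrl.close_job(): hands the job in; it is judged then, once.
The state is a dict: "time": time; "joint_positions": joint angles; "qd": joint speeds; "joint_torque": joint torques, N m; "position": TCP position; "tool_rot": TCP orientation; "ft_force": force on the tool from outside, world axes, zero at the start; "torque": the same for the moment, N m; "grip_width": opening from 0.0 (shut) to 1.0 (fully open); "grip_force": force on a finger pad.
Only numpy, scipy, OpenCV 4.12 (cv2) and the standard library are available. Lean on these libraries where they do the work, as an engineer would, in place of code of your own. Each camera call takes 0.05 s, during which the arm holds its last target. There are 200 camera calls.

## Working session

There is one attempt and no reset: what is moved stays moved. The work goes in short steps, Python scripts to look and compute and a shell command to move; the robot and the scene stay as the last step left them, time stands still between calls to the robot, and variables do not carry over. Pictures are saved under pics/ and viewed, at most 14 in all, crops included, and the job is handed in when it is done.

```bash
mkdir -p pics; python3 - <<'E'
from bench import ctrl
import cv2,numpy as np
s=ctrl.get_state();print({k:np.round(v,3).tolist() for k,v in s.items()})
for n in("scene","side","wrist"):
    c=ctrl.camera_info(n);im,d=ctrl.get_image(n)
    np.savez(f"{n}0.npz",im=im,d=d,K=c["intrinsics"],R=c["R"],t=c["t"])
    cv2.imwrite(f"pics/{n}0.png",im)
    R=np.array(c["R"]);print(n,(-R.T@np.array(c["t"])).round(3),R[2].round(3),np.array(c["intrinsics"]).round(1).tolist())
E
```

```text
{'time': 0.0, 'joint_positions': [-1.121, 0.322, -0.07, 1.452, 0.023, 1.371, -0.057], 'qd': [-0.0, -0.0, -0.0, 0.001, -0.001, -0.001, -0.001], 'joint_torque': [0.0, -49.13, -0.404, -31.253, -0.064, 0.044, 0.0], 'position': [0.274, 0.589, 0.221], 'tool_rot': [-0.679, -3.067, 0.003], 'ft_force': [0.072, 0.376, -0.865], 'torque': [0.001, -0.021, -0.03], 'grip_force': 0.0, 'grip_width': 0.999}
scene [1.279 0.062 1.234] [-0.504 -0.082 -0.86 ] [[517.1, 0.0, 273.0], [0.0, 517.1, 207.4], [0.0, 0.0, 1.0]]
side [ 0.257 -0.882  0.955] [ 0.248  0.643 -0.724] [[449.8, 0.0, 281.3], [0.0, 449.8, 208.2], [0.0, 0.0, 1.0]]
wrist [0.208 0.619 0.384] [ 0.245 -0.115 -0.963] [[304.2, 0.0, 282.6], [0.0, 304.2, 207.3], [0.0, 0.0, 1.0]]
```

View pics/scene0.png

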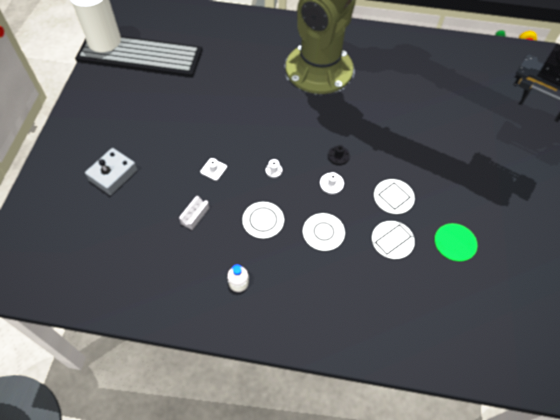

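View pics/side0.png

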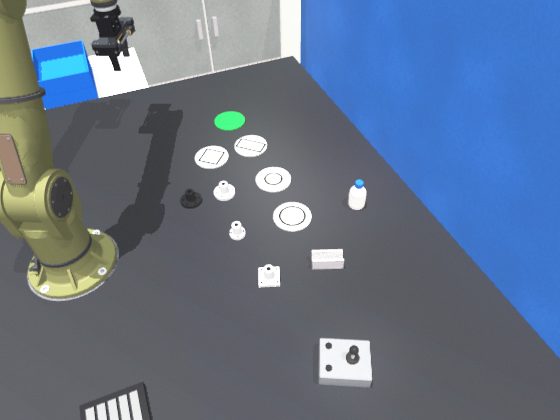

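The scene view shows the square flange at about (213,169), the small flange at (274,168), the large flange at (332,182) and the V-block at (194,212). The discs are large circle (263,220), small circle (324,232), square (394,196) and oblong (393,240). The side view agrees, and the black and green decoys are easy to tell apart.

```bash
cat > h.py <<'E'
import numpy as np,cv2
from scipy.spatial.transform import Rotation as Ro
def load(f): return np.load(f)
def back(f,u,v,z=None):
    K,R,t=f["K"],f["R"],f["t"]
    r=np.linalg.inv(K)@np.array([u,v,1.])
    if z is None: d=f["d"][int(v),int(u)];return R.T@(r*d-t)
    c=-R.T@t;w=R.T@r;return c+w*(z-c[2])/w[2]
E
python3 - <<'E'
from h import *
S=load("scene0.npz");D=load("side0.npz")
P=dict(sq=((213,162),(269,268),.04),sm=((274,162),(237,225),.04),lg=((333,177),(224,184),.04),vb=((194,210),(328,255),.034),
dl=((263,220),(292,216),.006),ds=((324,232),(273,179),.006),dq=((394,196),(211,157),.006),do=((393,240),(250,146),.006),
black=((339,150),(191,192),.04),bottle=((237,270),(359,184),.1),joy=((103,167),(352,352),.08))
for k,(a,b,z) in P.items():
    A=[]
    for f,p in((S,a),(D,b)):
        R,t=f["R"],f["t"];r=R.T@np.linalg.inv(f["K"])@np.array([*p,1.]);r/=np.linalg.norm(r);A.append((-R.T@t,r))
    M=sum(np.eye(3)-np.outer(r,r) for c,r in A);q=np.linalg.solve(M,sum((np.eye(3)-np.outer(r,r))@c for c,r in A))
    print(k,"tri",q.round(3),"sc",back(S,*a,z).round(3),"sd",back(D,*b,z).round(3),"depth",back(S,*a).round(3))
W=load("wrist0.npz");T=np.array([.274,.589,.221]);Rt=Ro.from_rotvec([-.679,-3.067,.003]).as_matrix()
c=-W["R"].T@W["t"];print("cam in tool",(Rt.T@(c-T)).round(3),(Rt.T@W["R"][2]).round(3));print(Rt.round(2))
E
```

```text
sq tri [ 0.463 -0.246  0.039] sc [ 0.463 -0.244  0.04 ] sd [ 0.464 -0.248  0.04 ] depth [ 0.46  -0.245  0.036]
sm tri [ 0.434 -0.077  0.039] sc [ 0.431 -0.075  0.04 ] sd [ 0.436 -0.08   0.04 ] depth [ 0.433 -0.074  0.042]
lg tri [0.451 0.095 0.036] sc [0.452 0.096 0.04 ] sd [0.451 0.089 0.04 ] depth [0.455 0.096 0.044]
vb tri [ 0.621 -0.261  0.03 ] sc [ 0.622 -0.259  0.034] sd [ 0.62  -0.265  0.034] depth [ 0.613 -0.263  0.019]
dl tri [ 0.6   -0.075  0.   ] sc [ 0.603 -0.074  0.006] sd [ 0.598 -0.08   0.006] depth [ 0.604 -0.074  0.007]
ds tri [ 0.607  0.094 -0.   ] sc [0.61  0.094 0.006] sd [0.606 0.087 0.006] depth [0.608 0.094 0.001]
dq tri [0.458 0.274 0.   ] sc [0.462 0.273 0.006] sd [0.458 0.266 0.006] depth [0.462 0.273 0.006]
do tri [ 0.597  0.279 -0.002] sc [0.601 0.278 0.006] sd [0.594 0.269 0.006] depth [ 0.598  0.279 -0.   ]
black tri [0.352 0.102 0.034] sc [0.356 0.102 0.04 ] sd [0.352 0.095 0.04 ] depth [0.36  0.102 0.045]
bottle tri [ 0.793 -0.103  0.08 ] sc [ 0.8 -0.1  0.1] sd [ 0.781 -0.122  0.1  ] depth [ 0.796 -0.101  0.09 ]
joy tri [ 0.545 -0.533  0.058] sc [ 0.56  -0.523  0.08 ] sd [ 0.536 -0.539  0.08 ] depth [ 0.548 -0.533  0.061]
cam in tool [ 0.073 -0.001 -0.163] [-0.271  0.001  0.963]
[[-0.91  0.42 -0.  ]
 [ 0.42  0.91 -0.  ]
 [-0.   -0.   -1.  ]]
```

View pics/wrist0.png

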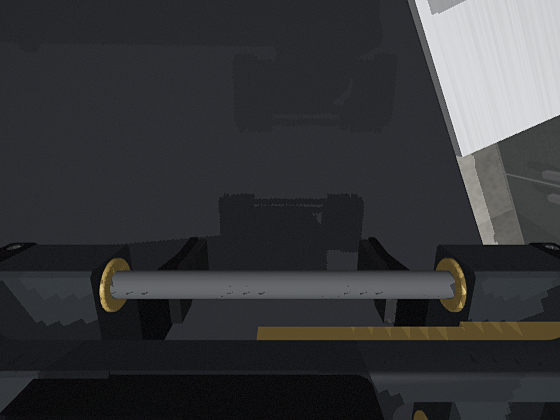

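The wrist view shows only the bare bench below the tool and the gripper's own parts in the lower half. Image-up is tool +x. The positions agree between the two cameras to about 5 mm, so I'll move above the scene for precise wrist measurements.

```bash
python3 -m handwheel '[[0.087,0,0,0,0,0,-8.32],[0.087,0,0,0,0,0,-8.32],[0.087,0,0,0,0,0,-8.33],[0.087,-0.03,-0.047,-0.01,0,0,0],[0.087,-0.03,-0.047,-0.01,0,0,0],[0.087,-0.03,-0.047,-0.01,0,0,0],[0.087,-0.03,-0.047,-0.01,0,0,0],[0.087,-0.03,-0.047,-0.01,0,0,0],[0.087,-0.03,-0.047,-0.01,0,0,0],[0.087,-0.03,-0.047,-0.01,0,0,0],[0.087,-0.03,-0.047,-0.01,0,0,0],[0.087,-0.03,-0.047,-0.01,0,0,0]]'
python3 -m handwheel '[[0.087,-0.03,-0.047,-0.01,0,0,0],[0.087,0,0,0,0,0,0],[0.087,0,0,0,0,0,0]]'
cat >> h.py <<'E'
def shot(n,name="wrist"):
    from bench import ctrl
    c=ctrl.camera_info(name);s=ctrl.get_state();im,d=ctrl.get_image(name)
    np.savez(n+".npz",im=im,d=d,K=c["intrinsics"],R=c["R"],t=c["t"]);cv2.imwrite(f"pics/{n}.png",im)
    R=Ro.from_rotvec(s["tool_rot"]).as_matrix()
    print("t",s["time"],"tcp",np.round(s["position"],4),"yaw",np.degrees(np.arctan2(R[1,0],R[0,0])).round(2),"tilt",R[2].round(4),"F",np.round(s["ft_force"],1),"w",round(s["grip_width"]*87,1),"gf",s["grip_force"])
    return load(n+".npz")
E
python3 -c "
from h import *
shot('w1')"
python3 -m handwheel '[[0.087,0,-0.05,0,0,0,0],[0.087,0,-0.05,0,0,0,0],[0.087,0,-0.05,0,0,0,0],[0.087,0,-0.05,0,0,0,0],[0.087,0,-0.05,0,0,0,0],[0.087,0,0,0,0,0,0],[0.087,0,0,0,0,0,0]]'
python3 -c "
from h import *
shot('w2')
im=np.hstack([cv2.imread('pics/w1.png')[:300],]);im2=cv2.imread('pics/w2.png')[:300]
cv2.imwrite('pics/w12.png',np.vstack([im,im2]))"
```

```text
time: 1.65
position: [0.545, 0.1646, 0.3128]
tool_rot: [-0.0, 3.142, 0.0]
ft_force: [0.6, 0.6, 0.0]
grip_width: 0.999
grip_force: 0.0
time: 2.02
position: [0.5741, 0.1199, 0.3221]
tool_rot: [0.0, -3.141, -0.001]
ft_force: [-0.1, 0.0, -0.3]
grip_width: 0.995
grip_force: 0.0
t 2.025 tcp [0.5741 0.1199 0.3221] yaw -179.99 tilt [ 1.e-03  7.e-04 -1.e+00] F [-0.1  0.  -0.3] w 86.5 gf 0.0
time: 2.95
position: [0.5746, -0.1285, 0.3222]
tool_rot: [0.004, -3.141, -0.002]
ft_force: [-0.4, 1.1, -0.8]
grip_width: 1.002
grip_force: 0.0
t 2.95 tcp [ 0.5746 -0.1285  0.3222] yaw -179.85 tilt [ 3.0e-04  1.5e-03 -1.0e+00] F [-0.4  1.1 -0.8] w 87.2 gf 0.0
```

View pics/w12.png

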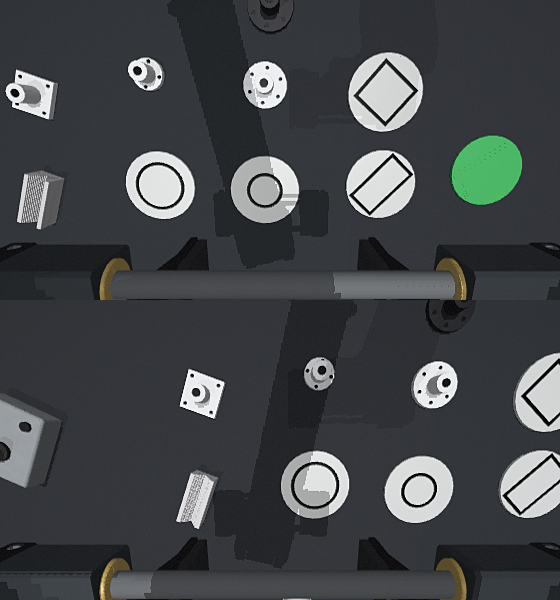

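The two wrist views show all four parts and all four discs, with image-right being +y. In the second (lower) view the square flange is at (200,395), the V-block at (197,498), the small flange at (319,373) and the large flange at (435,385). In the first view the square disc is at (386,92) and the oblong at (381,184). I'll fit the known silhouettes to both views, with height free as a check.

```bash
cat >> h.py <<'E'
from scipy.optimize import minimize
SS=4
def circ(d,z): a=np.linspace(0,2*np.pi,72,endpoint=False);return np.c_[d/2*np.cos(a),d/2*np.sin(a),0*a+z]
def rect(l,w,z,y0=0): return np.array([[sx*l/2,y0+sy*w/2,z] for sx,sy in((1,1),(1,-1),(-1,-1),(-1,1))])
def prism(f,h,z0=0): return np.vstack([f(z0),f(h)])
hub=prism(lambda z:circ(.026,z),.04)
B=.012  # half V width at top
def vhalf(s): return np.array([[x,s*y,z] for x in(-.04,.04) for y,z in((0,0),(.018,0),(.018,.034),(B,.034),(0,.014))])
def vedge(s): return np.array([[x,s*y,z] for x in(-.04,.04) for y,z in((0,0),(.018,0),(.018,.034),(.012,.034),(0,.014))])
M={"large_flange":([prism(lambda z:circ(.064,z),.01),hub],[]),"small_flange":([prism(lambda z:circ(.044,z),.01),hub],[]),
"square_flange":([prism(lambda z:rect(.054,.054,z),.01),hub],[]),"v_block":([vedge(1),vedge(-1)],[]),
"disc_large_circle":([circ(.078,.006)],[circ(.067,.006)]),"disc_small_circle":([circ(.058,.006)],[circ(.047,.006)]),
"disc_square":([rect(.068,.068,.006)],[rect(.057,.057,.006)]),"disc_oblong":([rect(.094,.05,.006)],[rect(.083,.039,.006)])}
def proj(f,P): q=(f["K"]@(f["R"]@P.T+f["t"][:,None]));return (q[:2]/q[2]).T
def draw(f,name,p,roi):
    x,y,yaw,z=p;c,s=np.cos(yaw),np.sin(yaw);u0,v0,u1,v1=roi
    img=np.zeros(((v1-v0)*SS,(u1-u0)*SS),np.uint8)
    for parts,val in zip(M[name],(255,0)):
        for P in parts:
            W=np.c_[c*P[:,0]-s*P[:,1]+x,s*P[:,0]+c*P[:,1]+y,P[:,2]+z]
            q=((proj(f,W)-[u0,v0]+.5)*SS-.5).astype(np.float32)
            h=cv2.convexHull(q)
            cv2.fillPoly(img,[np.round(h*16).astype(np.int32)],val,cv2.LINE_AA,4)
    return img.astype(np.float32)/255
def mask(f,name,g,mar=16):
    r=draw(f,name,g,(0,0,560,420));v,u=np.nonzero(r>.5)
    if len(u)<50: return None
    roi=(max(0,u.min()//SS-mar),max(0,v.min()//SS-mar),min(560,u.max()//SS+mar),min(420,v.max()//SS+mar))
    im=f["im"][roi[1]:roi[3],roi[0]:roi[2]].astype(np.float32).mean(2)
    im=cv2.resize(im,None,fx=SS,fy=SS,interpolation=cv2.INTER_CUBIC)
    m=(im>(80)).astype(np.uint8)
    if name.startswith("disc"):
        u,v=((proj(f,np.array([[g[0],g[1],.006]]))[0]-roi[:2])*SS)
        k=cv2.fillConvexPoly(np.zeros_like(m),np.round((proj(f,circ(.104,.006)+[g[0],g[1],0])-roi[:2])*SS).astype(int),1)
        m=((im<90)&(k>0)).astype(np.uint8)
    else:
        n,l,st,cen=cv2.connectedComponentsWithStats(m);j=1+np.argmax(st[1:,4]);cs,_=cv2.findContours((l==j).astype(np.uint8),cv2.RETR_EXTERNAL,cv2.CHAIN_APPROX_NONE)
        m=cv2.drawContours(np.zeros_like(m),cs,-1,1,-1)
    return roi,m.astype(np.float32)
def fit(fs,name,g,freez=False,base=0.,refine=2):
    p=np.array([*g[:3],base],float)
    rot=name in("square_flange","v_block","disc_square","disc_oblong")
    idx=[0,1]+([2] if rot else [])+([3] if freez else [])
    sc=np.array([.003,.003,.08,.003])[idx]
    for _ in range(refine):
        ms=[(f,)+mask(f,name,p) for f in fs]
        def cost(s):
            q=p.copy();q[idx]+=s*sc
            return sum(np.abs(draw(f,name,q,r)-m).sum()/m.sum() for f,r,m in ms)/len(ms)
        S=np.vstack([np.zeros(len(idx)),np.eye(len(idx))])
        o=minimize(cost,np.zeros(len(idx)),method="Nelder-Mead",options=dict(initial_simplex=S,xatol=.01,fatol=1e-4));p[idx]+=o.x*sc
    return p,o.fun
E
cat > m1.py <<'E'
from h import *
f1,f2=load("w1.npz"),load("w2.npz")
G={"large_flange":(.451,.093,0),"small_flange":(.433,-.077,0),"square_flange":(.463,-.246,-.2),"v_block":(.62,-.261,-.25),
"disc_large_circle":(.602,-.076,0),"disc_small_circle":(.608,.091,0),"disc_square":(.46,.27,.8),"disc_oblong":(.598,.275,2.4)}
for n,g in G.items():
    fs={"disc_square":[f1],"disc_oblong":[f1]}.get(n,[f1,f2])
    for l,ff,fz in[("w1",[f1],0)]+([("w2",[f2],0),("both",fs,1)] if len(fs)>1 else []):
        p,e=fit(ff,n,g,fz);print(n,l,"xy",p[:2].round(4),"yaw",np.degrees(p[2]).round(1),"z",p[3].round(4),"err",round(e,3))
E
python3 m1.py
```

```text
large_flange w1 xy [0.4485 0.0926] yaw 0.0 z 0.0 err 0.013
large_flange w2 xy [0.4484 0.093 ] yaw 0.0 z 0.0 err 0.025
large_flange both xy [0.4485 0.0926] yaw 0.0 z 0.0004 err 0.019
small_flange w1 xy [ 0.4334 -0.0778] yaw 0.0 z 0.0 err 0.037
small_flange w2 xy [ 0.4336 -0.0772] yaw 0.0 z 0.0 err 0.039
small_flange both xy [ 0.4336 -0.0774] yaw 0.0 z -0.0002 err 0.04
square_flange w1 xy [ 0.4621 -0.2489] yaw -19.7 z 0.0 err 0.026
square_flange w2 xy [ 0.4616 -0.2491] yaw -19.5 z 0.0 err 0.029
square_flange both xy [ 0.4619 -0.249 ] yaw -20.0 z 0.0003 err 0.03
v_block w1 xy [ 0.6186 -0.2647] yaw -21.1 z 0.0 err 0.017
v_block w2 xy [ 0.6185 -0.2648] yaw -21.0 z 0.0 err 0.029
v_block both xy [ 0.6186 -0.2649] yaw -21.0 z -0.0005 err 0.023
disc_large_circle w1 xy [ 0.5992 -0.0779] yaw 0.0 z 0.0 err 0.375
disc_large_circle w2 xy [ 0.5991 -0.0777] yaw 0.0 z 0.0 err 0.245
disc_large_circle both xy [ 0.5991 -0.0778] yaw 0.0 z -0.0002 err 0.314
disc_small_circle w1 xy [0.6062 0.0895] yaw 0.0 z 0.0 err 0.231
disc_small_circle w2 xy [0.6064 0.0897] yaw 0.0 z 0.0 err 0.296
disc_small_circle both xy [0.6065 0.0896] yaw 0.0 z -0.0001 err 0.268
disc_square w1 xy [0.4592 0.2706] yaw 49.4 z 0.0 err 0.252
disc_oblong w1 xy [0.5973 0.275 ] yaw 136.6 z 0.0 err 0.325
```

All fits agree between the two views within 0.5 mm, and every height is within 0.5 mm of 0. I'll start with the large flange.

```bash
python3 -m handwheel '[[0.087,0.018,0.0316,0.0317,0,0,0],[0.087,0.018,0.0316,0.0317,0,0,0],[0.087,0.018,0.0316,0.0317,0,0,0],[0.087,0.018,0.0316,0.0317,0,0,0],[0.087,0.018,0.0316,0.0317,0,0,0],[0.06,0.018,0.0316,0.0317,0,0,0],[0.06,0.018,0.0316,0.0317,0,0,0],[0.06,0,0,0,0,0,0],[0.06,0,0,0,0,0,0]]' 20
```

```text
time: 4.12
position: [0.4489, 0.0914, 0.1013]
tool_rot: [-0.004, 3.14, 0.0]
ft_force: [0.3, 0.5, 0.4]
grip_width: 0.705
grip_force: 0.0
```

```bash
python3 -m handwheel '[[0.06,0.0004,0.001,0.035,0,0,0],[0.06,0,0,0.035,0,0,0],[0.06,0,0,0.016,0,0,0],[0.06,0,0,0,0,0,0],[0.015,0,0,0,0,0,0],[0.015,0,0,0,0,0,0],[0.015,0,0,0,0,0,0],[0.015,0,0,0,0,0,0]]' 20
```

```text
time: 5.12
position: [0.4483, 0.0917, 0.0151]
tool_rot: [-0.0, 3.141, 0.001]
ft_force: [-0.8, 2.5, 0.8]
grip_width: 0.322
grip_force: 0.7
```

```bash
python3 -m handwheel '[[0.015,0,0,0,0,0,0],[0.015,0,0,0,0,0,0],[0.015,0,0,-0.02,0,0,0],[0.015,0,0,-0.025,0,0,0],[0.015,0,0,-0.025,0,0,0],[0.015,-0.0302,-0.0339,0,0,0,0],[0.015,-0.0302,-0.0339,0,0,0,0],[0.015,-0.0302,-0.0339,0,0,0,0],[0.015,-0.0302,-0.0339,0,0,0,0],[0.015,-0.0302,-0.0339,0,0,0,0],[0.015,0,0,0,0,0,0],[0.015,0,0,0,0,0,0]]' 20
```

```text
time: 6.62
position: [0.5981, -0.0777, 0.0837]
tool_rot: [-0.0, -3.139, -0.001]
ft_force: [1.0, 1.0, -0.4]
grip_width: 0.294
grip_force: 20.0
```

```bash
python3 -m handwheel '[[0.015,-0.0008,0,0.025,0,0,0],[0.015,0,0,0.022,0,0,0],[0.015,0,0,0.009,0,0,0],[0.015,0,0,0.003,0,0,0],[0.015,0,0,0.002,0,0,0],[0.015,0,0,0.001,0,0,0],[0.015,0,0,0,0,0,0]]' 20
```

```text
time: 7.5
position: [0.6002, -0.0781, 0.0231]
tool_rot: [0.0, 3.141, 0.0]
ft_force: [-0.5, 0.7, -1.4]
grip_width: 0.29
grip_force: 20.0
```

```bash
for i in 1; do python3 -m handwheel '[[0.015,0,0,0.0008,0,0,0]]' | grep -E "posi|ft"; python3 -m handwheel '[[0.015,0,0,0.0007,0,0,0]]'| grep -E "posi|ft"; python3 -m handwheel '[[0.015,0,0,0.0007,0,0,0]]'| grep -E "posi|ft"; done
```

```text
position: [0.6002, -0.0781, 0.0222]
ft_force: [-0.4, 0.3, -1.5]
position: [0.5999, -0.0781, 0.0212]
ft_force: [0.0, -0.1, -1.1]
position: [0.5999, -0.0781, 0.0211]
ft_force: [-3.6, 0.7, 6.9]
```

```bash
python3 -m handwheel '[[0.03,0,0,0,0,0,0],[0.04,0,0,0,0,0,0],[0.06,0,0,0,0,0,0],[0.06,0,0,0,0,0,0],[0.06,0,0,-0.03,0,0,0],[0.06,0,0,-0.055,0,0,0],[0.06,0,0,-0.055,0,0,0],[0.06,0,0,-0.055,0,0,0],[0.06,0,0,0,0,0,0],[0.06,0,0,0,0,0,0]]'
cat > chk.py <<'E'
import sys
from h import *
n=sys.argv[1];f=shot(n)
for a in sys.argv[2:]:
    k,x,y,w=a.split(",")
    p,e=fit([f],k,(float(x),float(y),np.radians(float(w))),base=.006 if n[0]=="p" and not k.startswith("disc") else 0.)
    print(k,p[:2].round(4),np.degrees(p[2]).round(1),"err",round(e,3))
E
python3 chk.py p1 large_flange,.6,-.078,0
```

```text
time: 9.12
position: [0.5995, -0.0779, 0.2151]
tool_rot: [0.0, -3.141, -0.0]
ft_force: [-0.6, 0.4, -0.8]
grip_width: 0.693
grip_force: 0.0
t 9.125 tcp [ 0.5995 -0.0779  0.2151] yaw -180.0 tilt [ 3.e-04  3.e-04 -1.e+00] F [-0.6  0.4 -0.8] w 60.3 gf 0.0
large_flange [ 0.5976 -0.0783] 0.0 err 0.06
```

View pics/p1.png

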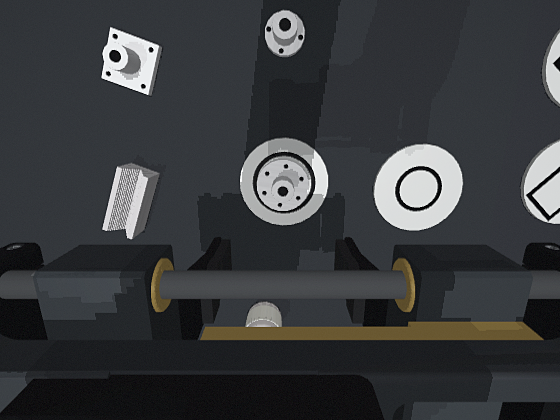

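The large flange sits inside its outline at about (284,183). The visible black ring is even left and right. Next I'll check the disc's outer rim in the same view to rule out a view bias.

```bash
cat >> h.py <<'E'
M["plate"]=([prism(lambda z:circ(.110,z),.006)],[])
E
python3 - <<'E'
from h import *
f=load("p1.npz");w2=load("w2.npz")
for F,l in((f,"p1"),(w2,"w2")):
  for n,g in(("plate",(.599,-.078,0)),("plate",(.607,.09,0)),("disc_small_circle",(.6065,.0896,0)),("square_flange",(.462,-.249,-.34)),("v_block",(.6186,-.2648,-.367)),("small_flange",(.4335,-.0775,0))):
    p,e=fit([F],n,g);print(l,n,p[:2].round(4),np.degrees(p[2]).round(1),round(e,3))
roi,m=mask(f,"large_flange",(.5985,-.078,0,.006));r=draw(f,"large_flange",(.5985,-.078,0,.006),roi)
cv2.imwrite("pics/d.png",np.dstack([m*255,r*255,0*m]))
E
```

```text
p1 plate [ 0.5989 -0.0778] 0.0 0.009
p1 plate [0.6066 0.0898] 0.0 0.014
p1 disc_small_circle [0.6064 0.0896] 0.0 0.23
p1 square_flange [ 0.4618 -0.2486] -19.6 0.023
p1 v_block [ 0.6184 -0.2646] -21.0 0.014
p1 small_flange [ 0.4336 -0.0773] 0.0 0.042
w2 plate [ 0.599  -0.0777] 0.0 0.009
w2 plate [0.6065 0.0899] 0.0 0.015
w2 disc_small_circle [0.6064 0.0898] 0.0 0.297
w2 square_flange [ 0.4616 -0.2492] -19.5 0.029
w2 v_block [ 0.6184 -0.2648] -21.0 0.029
w2 small_flange [ 0.4334 -0.0771] 0.0 0.04[ WARN:0@3.113] global loadsave.cpp:1063 imwrite_ Unsupported depth image for selected encoder is fallbacked to CV_8U.
```

View pics/d.png

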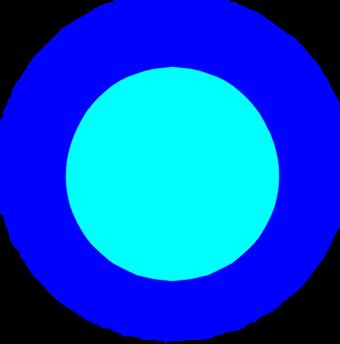

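The mask merged the flange with the white disc, so that fit isn't valid. I'll restrict the mask to the inside of the outline's mid-line and refit.

```bash
cat >> h.py <<'E'
MID={"large_flange":circ(.075,.006),"small_flange":circ(.055,.006),"square_flange":rect(.065,.065,.006),"v_block":rect(.091,.047,.006)}
def placed(f,name,disc,thr=90):
    """disc=(x,y,yaw) of the outline; fit the part lying on it"""
    x,y,w=disc;c,s=np.cos(w),np.sin(w);P=MID[name];W=np.c_[c*P[:,0]-s*P[:,1]+x,s*P[:,0]+c*P[:,1]+y,P[:,2]]
    g=(x,y,w,.006);roi,_=mask(f,name,g);hubm=draw(f,name,g,roi)
    im=f["im"][roi[1]:roi[3],roi[0]:roi[2]].astype(np.float32).mean(2);im=cv2.resize(im,None,fx=SS,fy=SS,interpolation=cv2.INTER_CUBIC)
    k=cv2.fillConvexPoly(np.zeros(im.shape,np.uint8),np.round((proj(f,W)-roi[:2]+.5)*SS-.5).astype(int),1)
    m=((im>thr)&(k>0)).astype(np.uint8)
    n,l,st,_=cv2.connectedComponentsWithStats(m);j=1+np.argmax(st[1:,4])
    cs,_=cv2.findContours((l==j).astype(np.uint8),cv2.RETR_EXTERNAL,cv2.CHAIN_APPROX_NONE);m=cv2.drawContours(np.zeros_like(m),cs,-1,1,-1).astype(np.float32)
    idx=[0,1,2] if name[:2] in("sq","v_") else [0,1];sc=np.array([.003,.003,.05])[idx];p=np.array(g)
    def q(o): r=p.copy();r[idx]+=o*sc;return r
    o=minimize(lambda o:np.abs(draw(f,name,q(o),roi)-m)[k>0].sum()/m.sum(),np.zeros(len(idx)),method="Nelder-Mead",options=dict(initial_simplex=np.vstack([np.zeros(len(idx)),np.eye(len(idx))]),xatol=.01,fatol=1e-5))
    r=q(o.x);cv2.imwrite("pics/d.png",np.dstack([m*255,draw(f,name,r,roi)*255,im]).astype(np.uint8))
    print(name,r[:2].round(4),np.degrees(r[2]).round(1),"err",round(o.fun,3),"off mm",((r[:2]-[x,y])*1000).round(2),np.degrees(r[2]-w).round(1))
E
python3 - <<'E'
from h import *
f=load("p1.npz")
for t in(70,90,110): placed(f,"large_flange",(.599,-.0778,0),t)
E
```

```text
large_flange [ 0.5976 -0.0782] 0.0 err 0.065 off mm [-1.36 -0.36] 0.0
large_flange [ 0.5983 -0.0787] 0.0 err 0.055 off mm [-0.74 -0.93] 0.0
large_flange [ 0.598  -0.0783] 0.0 err 0.046 off mm [-1.05 -0.54] 0.0
```

View pics/d.png

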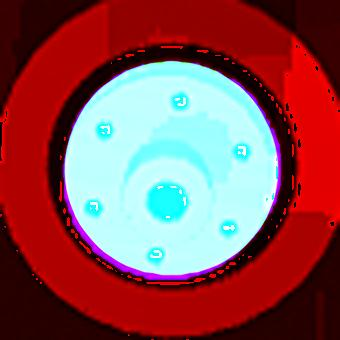

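```bash
python3 -m handwheel '[[0.06,-0.035,0,0,0,0,0],[0.06,-0.035,0,0,0,0,0],[0.06,0,0,0,0,0,0],[0.06,0,0,0,0,0,0]]' | grep pos
python3 - <<'E'
from h import *
f=shot("p2")
p,e=fit([f],"plate",(.599,-.0778,0));print(p,e)
for t in(70,90,110): placed(f,"large_flange",(.599,-.0778,0),t)
im=cv2.imread("pics/p2.png");u,v=proj(f,np.array([[.599,-.078,.006]]))[0].astype(int);print(u,v)
cv2.imwrite("pics/p2c.png",cv2.resize(im[max(0,v-75):v+75,u-75:u+75],None,fx=4,fy=4))
E
```

```text
position: [0.6686, -0.0783, 0.2136]
t 9.675 tcp [ 0.6686 -0.0783  0.2136] yaw 179.98 tilt [ 3.6e-03 -2.0e-04 -1.0e+00] F [ 0.3 -0.1 -0.1] w 60.2 gf 0.0
[ 0.5990905  -0.07799239  0.          0.        ] 0.00678584910929203
large_flange [ 0.5984 -0.0779] 0.0 err 0.053 off mm [-0.55 -0.12] 0.0
large_flange [ 0.5991 -0.078 ] 0.0 err 0.045 off mm [ 0.12 -0.15] 0.0
large_flange [ 0.599  -0.0781] 0.0 err 0.035 off mm [-0.02 -0.33] 0.0
283 125
```

View pics/p2c.png

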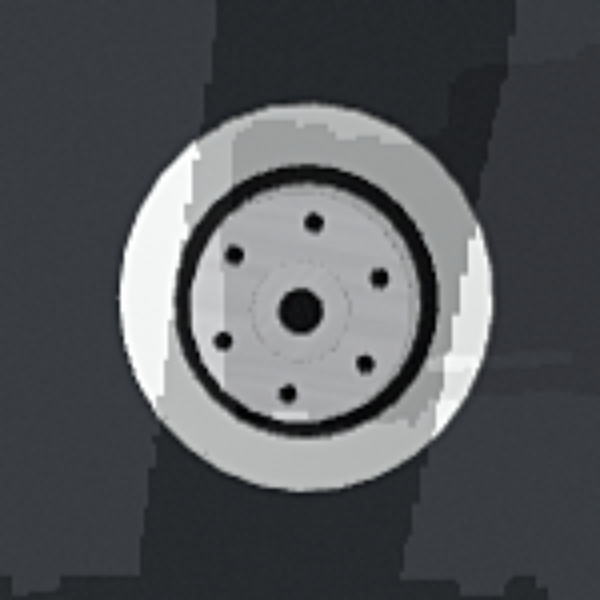

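The large flange is well centred: the crop shows an even ring around it, with an offset of about 0.5 mm. The earlier fit error came from the bright 1.5 mm gap. Next is the small flange.

```bash
python3 -m handwheel '[[0.06,0.047,0,0.0227,0,0,0],[0.06,0.047,0,0.0227,0,0,0],[0.06,0.047,0,0.0227,0,0,0],[0.06,0.047,0,0.0227,0,0,0],[0.06,0.047,0.0008,0.0227,0,0,0],[0.06,0,0,0,0,0,0],[0.06,0,0,0,0,0,0]]'
```

```text
time: 10.6
position: [0.4354, -0.0772, 0.1028]
tool_rot: [0.0, 3.139, 0.001]
ft_force: [-0.0, 0.1, 0.7]
grip_width: 0.69
grip_force: 0.0
```

```bash
python3 -m handwheel '[[0.06,0.0012,0,0.035,0,0,0],[0.06,0,0,0.035,0,0,0],[0.06,0,0,0.012,0,0,0],[0.06,0,0,0.004,0,0,0]]' | grep pos;  python3 -m handwheel '[[0.06,0,0,0,0,0,0]]' | grep pos
```

```text
position: [0.4347, -0.0774, 0.0163]
position: [0.4349, -0.0774, 0.0169]
```

```bash
python3 -m handwheel '[[0.06,0.0012,0,0.0012,0,0,0],[0.015,0,0,0,0,0,0],[0.015,0,0,0,0,0,0],[0.015,0,0,0,0,0,0],[0.015,0,0,0,0,0,0],[0.015,0,0,0,0,0,0],[0.015,0,0,0,0,0,0]]' 20
python3 -m handwheel '[[0.015,0,0,-0.02,0,0,0],[0.015,0,0,-0.025,0,0,0],[0.015,0,0,-0.025,0,0,0],[0.015,-0.0346,0.0334,0,0,0,0],[0.015,-0.0346,0.0334,0,0,0,0],[0.015,-0.0346,0.0334,0,0,0,0],[0.015,-0.0346,0.0334,0,0,0,0],[0.015,-0.0346,0.0334,0,0,0,0],[0.015,0,0,0,0,0,0],[0.015,0,0,0,0,0,0]]' 20
```

```text
time: 12.1
position: [0.4325, -0.0772, 0.0148]
tool_rot: [-0.0, 3.142, 0.0]
ft_force: [-0.1, 0.1, 1.7]
grip_width: 0.294
grip_force: 20.0
time: 13.35
position: [0.6047, 0.089, 0.084]
tool_rot: [-0.0, -3.14, 0.002]
ft_force: [0.2, -0.4, -1.0]
grip_width: 0.296
grip_force: 20.0
```

```bash
python3 -m handwheel '[[0.015,-0.001,0.0005,0.025,0,0,0],[0.015,0,0,0.022,0,0,0],[0.015,0,0,0.009,0,0,0],[0.015,0,0,0.003,0,0,0],[0.015,0,0,0.002,0,0,0],[0.015,0,0,0,0,0,0]]' 20; python3 -m handwheel '[[0.015,0,0,0.0007,0,0,0]]'| grep -E "posi|ft"; python3 -m handwheel '[[0.015,0,0,0.0007,0,0,0]]'| grep -E "posi|ft"
```

```text
time: 14.1
position: [0.6068, 0.0903, 0.0244]
tool_rot: [0.0, 3.141, 0.0]
ft_force: [-0.7, 0.2, 0.0]
grip_width: 0.296
grip_force: 20.0
position: [0.6069, 0.0904, 0.0237]
ft_force: [0.0, 0.0, -1.3]
position: [0.6066, 0.0904, 0.0226]
ft_force: [-0.8, -0.0, -0.8]
```

```bash
python3 -m handwheel '[[0.015,0.0003,-0.0005,0.0007,0,0,0]]'| grep -E "posi|ft"; python3 -m handwheel '[[0.015,0,0,0.0007,0,0,0]]'| grep -E "posi|ft"; python3 -m handwheel '[[0.015,0,0,0.0006,0,0,0]]'| grep -E "posi|ft"
```

```text
position: [0.6062, 0.0898, 0.0217]
ft_force: [1.0, 0.2, -0.4]
position: [0.6061, 0.0897, 0.0209]
ft_force: [0.4, 0.0, -0.3]
position: [0.6061, 0.0897, 0.0208]
ft_force: [-1.8, 0.4, 5.3]
```

```bash
python3 -m handwheel '[[0.03,0,0,0,0,0,0],[0.04,0,0,0,0,0,0],[0.06,0,0,0,0,0,0],[0.06,0,0,-0.035,0,0,0],[0.06,-0.02,0.02,-0.055,0,0,0],[0.06,-0.02,0.02,-0.055,0,0,0],[0.06,-0.01,0.02,-0.055,0,0,0],[0.06,0,0,-0.02,0,0,0],[0.06,0,0,0,0,0,0]]' | grep pos
python3 - <<'E'
from h import *
f=shot("p3")
for n,g in(("plate",(.6065,.0897,0)),("disc_square",(.4592,.2706,.862)),("plate",(.4592,.2706,0)),("disc_oblong",(.5973,.275,2.384)),("plate",(.5973,.275,0))):
    try: p,e=fit([f],n,g);print(n,p[:2].round(4),np.degrees(p[2]).round(1),round(e,3))
    except Exception as ex: print(n,ex)
for t in(90,110): placed(f,"small_flange",(.6065,.0897,0),t)
im=cv2.imread("pics/p3.png");u,v=proj(f,np.array([[.6065,.0897,.006]]))[0].astype(int);print(u,v)
a=cv2.resize(im[max(0,v-75):v+75,u-75:u+75],None,fx=3,fy=3);cv2.imwrite("pics/p3c.png",a)
E
```

```text
position: [0.6567, 0.1492, 0.2415]
t 15.85 tcp [0.6567 0.1492 0.2415] yaw 179.98 tilt [-2.3e-03  1.0e-04 -1.0e+00] F [-0.2 -2.5 -0.7] w 60.1 gf 0.0
plate [0.6064 0.0896] 0.0 0.008
disc_square [0.4587 0.2703] 49.4 0.158
plate [0.4583 0.2709] 0.0 1.144
disc_oblong [0.5972 0.2753] 136.3 0.222
plate [0.5973 0.2752] 0.0 0.011
small_flange [0.6058 0.0904] 0.0 err 0.084 off mm [-0.71  0.65] 0.0
small_flange [0.6058 0.0898] 0.0 err 0.07 off mm [-0.71  0.1 ] 0.0
237 140
```

View pics/p3c.png

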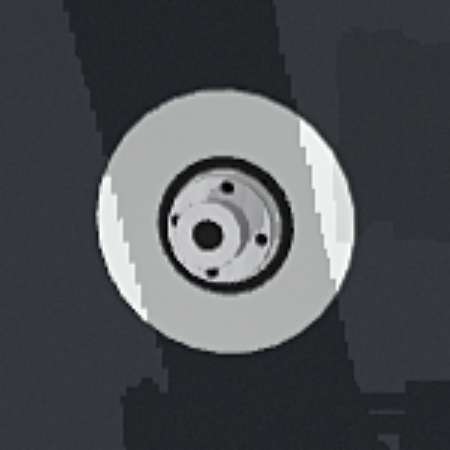

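The small flange is centred too: the ring is even, with an offset of about 0.7 mm at most. The square and oblong outlines agree from a second viewpoint. Next is the square flange.

```bash
python3 -m handwheel '[[0.06,0.0217,-0.0442,0.0157,0,0,0],[0.06,0.0217,-0.0442,0.0157,0,0,0],[0.06,0.0217,-0.0442,0.0157,0,0,0],[0.06,0.0217,-0.0442,0.0157,0,0,0],[0.06,0.0217,-0.0442,0.0157,0,0,0],[0.06,0.0217,-0.0442,0.0157,0,0,0],[0.06,0.0217,-0.0442,0.0157,0,0,0],[0.06,0.0217,-0.0442,0.0157,0,0,0],[0.06,0.0217,-0.0442,0.0157,0,0,0],[0.06,0,0,0,0,0,0],[0.06,0,0,0,0,0,0]]'; python3 -m handwheel '[[0.06,0,0,0,0,0,0]]' | grep pos
```

```text
time: 17.27
position: [0.4594, -0.2473, 0.0974]
tool_rot: [-0.002, -3.139, -0.002]
ft_force: [-0.4, 0.4, -0.4]
grip_width: 0.693
grip_force: 0.0
position: [0.4611, -0.2466, 0.0985]
```

```bash
python3 -m handwheel '[[0.06,-0.001,-0.002,0.035,0,0,0],[0.06,0,0,0.032,0,0,0],[0.06,0,0,0.012,0,0,0],[0.06,0,0,0.002,0,0,0],[0.06,0,0,0,0,0,0]]' | grep pos;  python3 -m handwheel '[[0.06,0,0,0,0,0,0]]' | grep -E "pos|rot"
```

```text
position: [0.4628, -0.2502, 0.0191]
position: [0.4628, -0.2503, 0.0192]
tool_rot: [-0.0, 3.139, -0.001]
```

```bash
python3 -m handwheel '[[0.06,0.0009,0.0012,0.004,0,0,0],[0.015,0,0,0,0,0,0],[0.015,0,0,0,0,0,0],[0.015,0,0,0,0,0,0],[0.015,0,0,0,0,0,0],[0.015,0,0,0,0,0,0],[0.015,0,0,0,0,0,0]]' 25
python3 -m handwheel '[[0.015,0,0,-0.02,0,0,0],[0.015,0,0,-0.025,0,0,0],[0.015,0,0.02,-0.025,0,0,0],[0.015,0,0.05,0,0,0,0],[0.015,0,0.05,0,0,0,0],[0.015,0,0.05,0,0,0,0],[0.015,0.001,0.05,0,0,0,0],[0.015,0.001,0.05,0,0,0,0],[0.015,0.001,0.05,0,0,0,0],[0.015,0,0.05,0,0,0,0],[0.015,0,0.05,0,0,0,0],[0.015,0,0.05,0,0,0,0]]' 25
python3 -m handwheel '[[0.015,0,0.05,0,0,0,0],[0.015,0,0,0,0,0,7],[0.015,0,0,0,0,0,7],[0.015,0,0,0,0,0,7],[0.015,0,0,0,0,0,0],[0.015,0,0,0,0,0,0]]' 25; python3 -c "
from h import *
shot('p4')"
```

```text
time: 19.02
position: [0.461, -0.2487, 0.0141]
tool_rot: [-0.0, 3.142, 0.0]
ft_force: [0.1, 1.2, 1.2]
grip_width: 0.291
grip_force: 25.0
time: 20.52
position: [0.4577, 0.2225, 0.0839]
tool_rot: [0.0, 3.141, -0.0]
ft_force: [1.6, -0.3, -1.7]
grip_width: 0.29
grip_force: 25.0
time: 21.28
position: [0.4578, 0.271, 0.0839]
tool_rot: [-0.569, -3.089, 0.0]
ft_force: [0.6, -0.2, -1.1]
grip_width: 0.289
grip_force: 25.0
t 21.275 tcp [0.4578 0.271  0.0839] yaw 159.11 tilt [ 1.e-04 -3.e-04 -1.e+00] F [ 0.6 -0.2 -1.1] w 25.1 gf 24.99986557289958
```

```bash
python3 -c "
from bench import ctrl
for i in range(1):print(ctrl.get_state()['position'],ctrl.get_state()['joint_positions'])"
```

```text
[0.45789868 0.27103644 0.0839857 ] [-0.68295881  0.18559526  0.10815598  1.91054522 -0.02292227  1.04671268
  0.640704  ]
```

```bash
python3 -m handwheel '[[0.015,-0.0007,-0.0003,0.025,0,0,0],[0.015,0,0,0.022,0,0,0],[0.015,0,0,0.009,0,0,0],[0.015,0,0,0.003,0,0,0],[0.015,0,0,0.002,0,0,0],[0.015,0,0,0,0,0,0]]' 25; python3 -m handwheel '[[0.015,0,0,0.0007,0,0,0]]'| grep -E "posi|ft"; python3 -m handwheel '[[0.015,0,0,0.0007,0,0,0]]'| grep -E "posi|ft"
```

```text
time: 22.08
position: [0.4589, 0.2709, 0.0237]
tool_rot: [0.572, 3.088, 0.001]
ft_force: [0.4, 0.4, -0.0]
grip_width: 0.291
grip_force: 25.0
position: [0.4589, 0.2709, 0.0229]
ft_force: [0.2, -0.2, -1.1]
position: [0.4587, 0.2708, 0.022]
ft_force: [-0.4, -0.2, -1.3]
```

```bash
python3 -m handwheel '[[0.015,0,-0.0003,0.0007,0,0,0]]'| grep -E "posi|ft"; python3 -m handwheel '[[0.015,0,0,0.0006,0,0,0]]'| grep -E "posi|ft"; python3 -m handwheel '[[0.015,0,0,0.0006,0,0,0]]'| grep -E "posi|ft"
```

```text
position: [0.4584, 0.2704, 0.0211]
ft_force: [-0.1, 0.9, -0.9]
position: [0.4584, 0.2703, 0.0203]
ft_force: [0.9, 0.2, -1.0]
position: [0.4583, 0.2703, 0.02]
ft_force: [-1.3, -1.3, 5.0]
```

```bash
python3 -m handwheel '[[0.03,0,0,0,0,0,0],[0.04,0,0,0,0,0,0],[0.06,0,0,0,0,0,0],[0.06,0,0,-0.035,0,0,0],[0.07,-0.025,0,-0.055,0,0,0],[0.07,-0.025,0,-0.055,0,0,0],[0.07,-0.015,0,-0.055,0,0,0],[0.07,0,0,0,0,0,0],[0.07,0,0,0,0,0,0]]' | grep pos
python3 - <<'E'
from h import *
f=shot("p5")
p,e=fit([f],"plate",(.459,.2705,0));print(p[:2].round(4),e)
for t in(90,110,130): placed(f,"square_flange",(.459,.2705,np.radians(49.4)),t)
im=cv2.imread("pics/p5.png");u,v=proj(f,np.array([[.459,.2705,.006]]))[0].astype(int);print(u,v)
cv2.imwrite("pics/p5c.png",cv2.resize(im[max(0,v-75):v+75,u-75:u+75],None,fx=4,fy=4))
E
```

```text
position: [0.5186, 0.2471, 0.2192]
t 23.825 tcp [0.5186 0.2471 0.2192] yaw 159.01 tilt [ 6.e-04 -3.e-04 -1.e+00] F [-0.5  0.6 -0.5] w 70.0 gf 0.0
[0.4826 0.25  ] 1.0890138149261475
square_flange [0.4584 0.2706] 50.7 err 0.095 off mm [-0.57  0.08] 1.3
square_flange [0.4588 0.2705] 49.0 err 0.086 off mm [-0.16  0.03] -0.4
square_flange [0.459  0.2705] 49.7 err 0.076 off mm [ 0.   -0.04] 0.3
283 129
```

View pics/p5c.png

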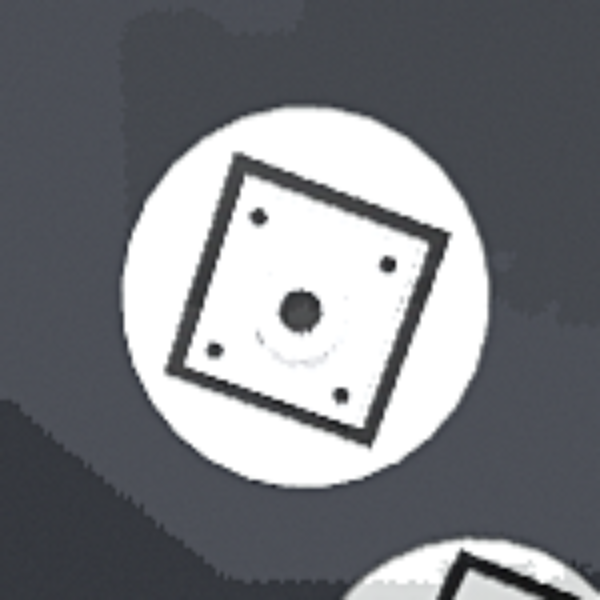

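The square flange sits centred in its outline, and the hole edges run parallel to the outline at about 21° in the crop. The tool yaw of 159° already suits the V-block.

```bash
python3 -m handwheel '[[0.07,-0.0277,-0.0442,0.0119,0,0,0],[0.07,-0.0277,-0.0442,0.0119,0,0,0],[0.07,-0.0277,-0.0442,0.0119,0,0,0],[0.07,-0.0277,-0.0442,0.0119,0,0,0],[0.07,-0.0277,-0.0442,0.0119,0,0,0],[0.07,-0.0277,-0.0442,0.0119,0,0,0],[0.07,-0.0277,-0.0442,0.0119,0,0,0],[0.07,-0.0277,-0.0442,0.0119,0,0,0],[0.07,-0.0277,-0.0442,0.0119,0,0,0],[0.07,-0.0277,-0.0442,0.0119,0,0,0],[0.07,0,0,0,0,0,0],[0.07,0,0,0,0,0,0]]' 45; python3 -m handwheel '[[0.07,0,0,0,0,0,0]]'
```

```text
time: 25.38
position: [0.6184, -0.2634, 0.0989]
tool_rot: [-0.571, -3.086, -0.002]
ft_force: [-0.4, 0.5, -0.3]
grip_width: 0.804
grip_force: 0.0
time: 25.5
position: [0.6196, -0.2622, 0.1004]
tool_rot: [-0.568, -3.089, -0.002]
ft_force: [-0.6, -0.3, 0.8]
grip_width: 0.804
grip_force: 0.0
```

```bash
python3 -m handwheel '[[0.07,0,-0.002,0.035,0,0,0],[0.07,0,0,0.035,0,0,0],[0.07,0,0,0.013,0,0,0],[0.07,0,0,0.004,0,0,0],[0.07,0,0,0,0,0,0]]' | grep pos;  python3 -m handwheel '[[0.07,0,0,0,0,0,0]]' | grep -E "pos|rot"
```

```text
position: [0.6194, -0.2667, 0.0149]
position: [0.6196, -0.2671, 0.0153]
tool_rot: [0.572, 3.087, -0.0]
```

```bash
python3 -m handwheel '[[0.07,0.0017,0.0016,0.0065,0,0,0],[0.07,0,0,0,0,0,0],[0.07,0,0,0,0,0,0]]' 45;python3 -m handwheel '[[0.025,0,0,0,0,0,0],[0.025,0,0,0,0,0,0],[0.025,0,0,0,0,0,0],[0.025,0,0,0,0,0,0],[0.025,0,0,0,0,0,0],[0.025,0,0,0,0,0,0],[0.025,0,0,0,0,0,0]]' 45;python3 -m handwheel '[[0.025,0,0,-0.01,0,0,0],[0.025,0,0,-0.02,0,0,0],[0.025,0,0,-0.025,0,0,0],[0.025,0,0,-0.02,0,0,0],[0.025,0,0,0,0,0,0],[0.025,0,0,0,0,0,0]]' 45
```

```text
time: 26.62
position: [0.6175, -0.2645, 0.0072]
tool_rot: [-0.572, -3.089, -0.0]
ft_force: [-0.9, 0.1, 0.8]
grip_width: 0.801
grip_force: 0.0
time: 27.5
position: [0.6179, -0.2637, 0.0073]
tool_rot: [0.572, 3.089, 0.002]
ft_force: [0.6, 2.3, 1.1]
grip_width: 0.405
grip_force: 45.0
time: 28.25
position: [0.6169, -0.2644, 0.0815]
tool_rot: [-0.572, -3.088, -0.001]
ft_force: [-0.2, -0.1, -7.5]
grip_width: 0.412
grip_force: 45.0
```

```bash
python3 -m handwheel '[[0.025,0.0097,0.0226,0,0,0,0],[0.025,0.0193,0.0452,0,0,0,0],[0.025,0.0193,0.0452,0,0,0,0],[0.025,0.0193,0.0452,0,0,0,0],[0.025,0.0193,0.0452,0,0,0,0],[0.025,0.0193,0.0452,0,0,0,0],[0.025,0.0193,0.0452,0,0,0,0],[0.025,0.0193,0.0452,0,0,0,0],[0.025,0.0193,0.0452,0,0,0,0],[0.025,0.0193,0.0452,0,0,0,0],[0.025,0.0193,0.0452,0,0,0,0],[0.025,0.0097,0.0226,0,0,0,0]]' 45;python3 -m handwheel '[[0.025,0,0,0,0,0,7.5],[0.025,0,0,0,0,0,7.5],[0.025,0,0,0,0,0,7.6],[0.025,0,0,0,0,0,0],[0.025,0,0,0,0,0,0]]' 45; python3 -c "
from h import *
shot('p6')"
```

```text
time: 29.75
position: [0.5952, 0.28, 0.0806]
tool_rot: [-0.565, -3.087, -0.001]
ft_force: [-0.4, 0.0, -7.1]
grip_width: 0.412
grip_force: 45.0
time: 30.38
position: [0.5972, 0.275, 0.0817]
tool_rot: [-1.164, -2.917, 0.002]
ft_force: [-1.0, 0.5, -6.6]
grip_width: 0.412
grip_force: 45.0
t 30.375 tcp [0.5972 0.275  0.0817] yaw 136.5 tilt [ 0.     -0.0012 -1.    ] F [-1.   0.5 -6.6] w 35.8 gf 44.999172957614064
```

```bash
python3 -m handwheel '[[0.025,0.001,0,0.025,0,0,0],[0.025,0,0,0.022,0,0,0],[0.025,0,0,0.011,0,0,0],[0.025,0,0,0.004,0,0,0],[0.025,0,0,0.001,0,0,0],[0.025,0,0,0,0,0,0]]' 45; python3 -m handwheel '[[0.025,0,0,0.0007,0,0,0]]'| grep -E "posi|ft"
```

```text
time: 31.18
position: [0.5974, 0.2767, 0.0202]
tool_rot: [1.166, 2.916, 0.002]
ft_force: [-0.4, 0.2, -7.2]
grip_width: 0.405
grip_force: 45.0
position: [0.5972, 0.2766, 0.0194]
ft_force: [-0.2, -0.4, -7.4]
```

```bash
python3 -m handwheel '[[0.025,0,-0.0008,0.002,0,0,0],[0.025,0,0,0.001,0,0,0],[0.025,0,0,0.001,0,0,0]]'| grep -E "posi|ft"; python3 -m handwheel '[[0.025,0,0,0.0006,0,0,0]]'| grep -E "posi|ft";python3 -m handwheel '[[0.025,0,0,0.0006,0,0,0]]'| grep -E "posi|ft";python3 -m handwheel '[[0.025,0,0,0.0004,0,0,0]]'| grep -E "posi|ft"
```

```text
position: [0.5961, 0.2758, 0.0145]
ft_force: [0.3, -0.6, -7.8]
position: [0.5961, 0.2758, 0.0139]
ft_force: [-0.2, 0.2, -7.1]
position: [0.5962, 0.2758, 0.0133]
ft_force: [0.0, -0.0, -6.2]
position: [0.5962, 0.2758, 0.0133]
ft_force: [-1.4, -0.4, -3.5]
```

```bash
python3 -m handwheel '[[0.025,0,0,0.0005,0,0,0],[0.04,0,0,0,0,0,0],[0.05,0,0,0,0,0,0],[0.07,0,0,0,0,0,0],[0.07,0,0,-0.03,0,0,0],[0.07,-0.025,0,-0.055,0,0,0],[0.07,-0.025,0,-0.055,0,0,0],[0.07,-0.015,0,-0.055,0,0,0],[0.07,0,0,-0.02,0,0,0],[0.07,0,0,0,0,0,0],[0.07,0,0,0,0,0,0]]' | grep pos
python3 - <<'E'
from h import *
f=shot("p7")
p,e=fit([f],"plate",(.5973,.2751,0));print(p[:2].round(4),e)
for t in(90,110,130): placed(f,"v_block",(.5973,.2751,np.radians(136.4)),t)
im=cv2.imread("pics/p7.png");u,v=proj(f,np.array([[.5973,.2751,.006]]))[0].astype(int);print(u,v)
cv2.imwrite("pics/p7c.png",cv2.resize(im[max(0,v-75):v+75,u-75:u+75],None,fx=4,fy=4))
E
```

```text
position: [0.6417, 0.2316, 0.2249]
t 33.425 tcp [0.6417 0.2316 0.2249] yaw 136.48 tilt [ 0.002  -0.0032 -1.    ] F [-0.3 -0.2 -1.2] w 70.1 gf 0.0
[0.5972 0.2752] 0.005969963502138853
v_block [0.5963 0.2748] 136.4 err 0.033 off mm [-0.96 -0.3 ] 0.0
v_block [0.5964 0.2749] 136.6 err 0.021 off mm [-0.86 -0.2 ] 0.2
v_block [0.5965 0.2748] 136.5 err 0.013 off mm [-0.82 -0.28] 0.1
284 131
```

View pics/p7c.png

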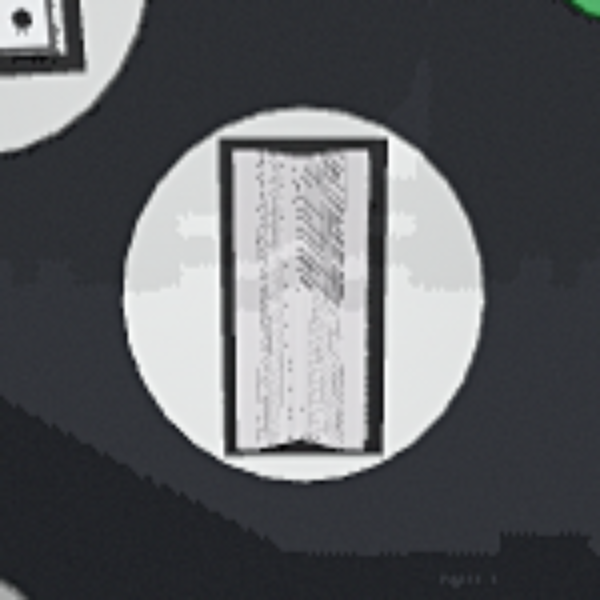

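The V-block lies inside its oblong, at (305,298) in the crop, within 1 mm and 0.2° of the outline. The other three were checked after placing, and the gripper is clear of everything, so I'm handing the job in.

```bash
python3 -c "
from bench import ctrl
print(ctrl.close_job())"
```

```text
the job is handed in; nothing more can be done
None
```

All four parts are set down flat on their matching discs, each measured within about 1 mm of its outline's centre, with the square flange and V-block aligned to about 0.5°, and the job was handed in at about 33 s; I kept clear of the bottle and joystick box but did not image them again at the end.

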